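# Send the loading carriage home and start the cycle

## Robot

A 7-joint arm with a two-finger parallel gripper is mounted at the origin on the work surface. World frame = base frame: x ahead of the robot, y to its left, z up, the work surface at z = 0. Lengths are in m, angles in rad, forces in N, time in s.
With the tool pointing down it reaches from about 0.4 to 0.85 m from the base axis. Payload 10.4 kg.
Tool frame: the origin (TCP) lies midway between the tips of the shut fingers; the grasp point (between the pads) lies r.grip_point_offset behind it (r.grip_point_offset is the distance from the TCP to the grasp point, in m); z points along the fingers, y is the line along which they close (so a half turn about z gives the same grasp; the last joint's range is limited). The gripper opens to 87 mm and grips with 3 to 60 N. Pads are 19 mm wide; open, the fingers measure 117 mm over their backs; the gripper's body (75 mm by 190 mm) begins 51 mm behind the grasp point.
Start: joints at [-0.023, 0.332, -0.065, 1.46, 0.022, 1.35, -0.088], TCP at [0.625, 0, 0.198] pointing down, gripper open.
Joint ranges: [-2.6, 2.6], [-0.5, 2.12], [-1.47, 1.34], [0.16, 2.42], [-1.27, 4.41], [0.06, 2.06], [-2.6, 2.6]. Speed limits (rad/s): [2.22, 2.22, 2.79, 2.79, 3.14, 3.14, 3.14].

## Interface

Orientations are given as a unit quaternion [x, y, z, w].
In Python, from bench import r gives the robot as it stands.
- The arm moves only by the tool play_rows, never from a script. Its arguments are lists of equal length, an entry for each row: "claw": the closure, from 0 (fully open) to 1 (shut); "delta_pos": the shift along the tool's x, y, z scaled (see below), a list of three; "delta_rot": the turn, a rotation vector about the tool's x, y, z scaled (see below), a list of three. A call has 1 to 8 rows; each row shifts and turns the commanded pose from where the row before left it, along the tool's axes as they then stand; what a row does not reach is not made up. The controller multiplies each number of a shift by 200 mm and each number of a turn by pi rad. A row lasts 1/10 s, in which the tool goes at most 50 mm and 8.59 degrees, less where a joint would pass 70% of its speed; a pose out of reach is approached as far as the arm can. A call with a number of a shift or a turn outside -1 to 1 is refused whole. A call with a gripper value outside its range is refused whole. The fingers move at their own pace and stop on an object; "squeeze" is the grip in N (left out, the last holds). Time passes only in rows, so rows that do not move let the fingers close. It gives the time, the measured TCP pose, the force, the opening and the grip force at its end, in the units of the state.
- r.read_state(): the state, without advancing time (a new reading comes with each control period).
- r.camera(name): name is "scene" or "side" or "wrist"; returns a dict with "pixels" (420x560x3 uint8, red, green, blue), "camera_matrix" (3x3 intrinsics, pixels), "cam_to_world" (4x4, takes a point from camera to world coordinates); the wrist camera has in their place "hand_eye" (4x4, takes a point from camera to tool coordinates, whose origin is the TCP and whose axes are the flange's). Camera axes: x right, y up, looking along -z (the intrinsics and any distortion apply to the point x, -y, -z); pixel columns grow to the right and rows downward; lengths in m; the calibration is good to about 2 mm. A picture is of the moment at which its call begins: read the wrist's pose just before it. There is no depth.
- r.close_job(): hands the job in; it is judged then, once.
The state is a dict: "time": time; "joint_positions": joint angles; "joint_vel": joint speeds; "joint_torque": joint torques, N m; "ee_pos": TCP position; "eef_rot": TCP orientation; "ft_force": force on the tool from outside, world axes, zero at the start; "torque": the same for the moment, N m; "width": finger opening in m; "grip_force": force on a finger pad.
Only numpy, scipy, OpenCV 4.12 (cv2) and the standard library are available. Lean on these libraries where they do the work, as an engineer would, in place of code of your own. Each camera call takes 0.05 s, during which the arm holds its last target. There are 200 camera calls.

## Task

Gently push the steel carriage, which has an orange pad on its end, until it is fully home against the press head, without touching the brass shaft it carries. Then press the green button down lightly, let it come back up, and withdraw. Pick nothing up, and leave the other buttons, the selector and the loose things alone.

Things in the scene. Friction and masses are not known exactly. Their poses are not given: they have to be found in the camera images.
- carriage (a joint): travel of the steel carriage along the loading station's rails, in m: 0 pulled right out towards the robot, 0.070 fully home against the aluminium press head (hard stop). It starts anywhere from 0 to 0.025. Friction about 3 N plus light damping (15 N per m/s); no spring, it stays where it is left
- push_pad (a point): centre of the orange push pad (70 x 22 mm, orange strip above it on the top edge) on the carriage's end face towards the robot, 36 mm above the table; moves with it. The face is 96 mm wide, 32 mm high, centred here, 20 mm over the base plate. x points along the rails, the way to push; y across, z up. The carriage runs 100 mm ahead of the face, its top 52 mm above the table
- loader: loading station, fixed to the table but placed and turned differently each time: aluminium base plate 320 x 200 x 16 mm (x from -150 to +170 mm, y from -60 to +140 mm), carriage on rails along its x axis (y = 0), press head 88 x 110 mm, 90 mm high, from x = 81 mm on, with small fittings on top up to 120 mm. Origin on the table under the rails' middle line; x is the direction of pushing
- shaft: brass shaft 16 mm diameter, 55 mm long, lying fixed in the dark clamp on top of the carriage along its x axis, from 45 to 100 mm ahead of the push face; its top is 68 mm above the table. Must not be touched. Origin: under the shaft's middle
- panel: operator panel, a grey box 200 x 200 x 50 mm with an aluminium top, fixed to the table but placed and turned differently each time. Three buttons and a selector stand on it in a square grid 90 mm apart; which button is in which place varies. Origin: centre of the underside
- green_button (a joint): travel of the green button in m: 0 up, 0.006 fully down; spring return, starts to move at 1.5 N, 5 N holds it fully down. Cap 36 mm across on a round black housing 52 mm across, which stands 12 mm above the panel
- green_button_top (a point): centre of the top of the green button's cap, 72 mm above the table when it is up; z points up. It moves down along z when pressed
- yellow_button (a joint): travel of the yellow button in m, 0 up, 0.006 down
- red_button (a joint): travel of the red button in m, 0 up, 0.006 down
- yellow_button_base: Yellow push button: cap 36 mm across, top 22 mm above the panel, on a round black housing 52 mm across and 12 mm high fixed on the panel. Origin: centre of the housing's underside, on the panel's top.
- red_button_base: Red push button: cap 36 mm across, top 22 mm above the panel, on a round black housing 52 mm across and 12 mm high fixed on the panel. Origin: centre of the housing's underside, on the panel's top.
- selector (a joint): angle of the selector in rad, 0 as set; it may turn to 1.6
- selector_base: black rotary selector, its grip 44 mm high over the panel, on a grey base 56 mm across, always in the panel's corner nearest the robot and to the robot's right. Origin: centre of the base's underside, on the panel's top
- bushing_a: brass flanged bushing, flange 36 mm across, 34 mm high, loose on the base plate beside the carriage, on its +y side. Origin: centre of its underside
- bushing_b: steel flanged bushing, same size, also loose on the base plate on the carriage's +y side. Origin: centre of its underside
- jar: amber jar with black cap, 56 mm across, 70 mm high, loose on the table beyond the work. Origin: centre of its underside
- screwdriver: screwdriver lying loose on the table beyond the panel. Origin under its middle
- parts_cup: blue plastic bowl 80 mm across, 45 mm high, loose on the table left of the loading station. Origin: centre of its underside

How it is judged:
By the outcome, as a careful person would: the job done as asked, in the order asked, and still so for the second after the job is handed in, with the robot touching nothing.
It also fails if it takes over 42 s, if anything falls off the work surface, if the arm or the gripper's body presses on something with over 40 N, if the wrist force passes 120 N, or if a joint passes its speed limit or range.

## Working session

There is one attempt and no reset: what is moved stays moved. The work goes in short steps, Python scripts to look and compute and a tool call to move; the robot and the scene stay as the last step left them, time stands still between calls to the robot, and variables do not carry over. Pictures are saved under pics/ and viewed, at most 12 in all, crops included, and the job is handed in when it is done.

Besides the shell and the picture viewer there is one more tool, called after ">>>" in YAML: its name, and indented under it one key for each argument. play_rows: Moves the arm, as the interface text tells. Shifts and turns lie within -1 to 1; 1 stands for 200 mm of shift or pi rad of turn. Its arguments: {"type":"object","properties":{"claw":{"type":"array"},"delta_pos":{"type":"array"},"delta_rot":{"type":"array"},"squeeze":{"type":"number"}},"required":["claw","delta_pos","delta_rot"]}

```bash
mkdir -p pics; ls; python3 - <<'E'
from bench import r
import cv2,numpy as np,pickle
s=r.read_state();print(s)
d={}
for n in ["scene","side","wrist"]:
    c=r.camera(n);d[n]=c
    cv2.imwrite(f"pics/{n}0.png",c["pixels"][:,:,::-1])
    print(n,{k:(np.round(v,4).tolist() if k!="pixels" else v.shape) for k,v in c.items()})
pickle.dump((s,d),open("d0.pkl","wb"))
print(r.grip_point_offset)
E
```

```text
pics
{'time': 0.0, 'joint_positions': array([-0.02262112,  0.33286769, -0.06470861,  1.46092904,  0.02161643,
        1.34990241, -0.08850575]), 'joint_vel': array([-0.00021265, -0.00024956,  0.0009506 ,  0.0003533 ,  0.00021786,
        0.00027267, -0.00050857]), 'joint_torque': array([-1.20520472e-04, -6.23245955e+01,  2.44190963e-02, -3.89891267e+01,
       -6.13984605e-02,  3.97891912e-02,  1.87085252e-04]), 'ee_pos': array([6.24581744e-01, 4.99642317e-06, 1.96862467e-01]), 'eef_rot': array([ 7.07089691e-01,  7.07123519e-01, -5.25624503e-04, -4.70068514e-04]), 'ft_force': array([0.25046566, 0.94043175, 0.51778148]), 'torque': array([-0.01974021,  0.04193591, -0.00918325]), 'grip_force': 0.0, 'width': 0.08687031374096411}
scene {'pixels': (420, 560, 3), 'camera_matrix': [[441.2785, 0.0, 282.7655], [0.0, 441.2785, 211.0832], [0.0, 0.0, 1.0]], 'cam_to_world': [[-0.4723, -0.5025, 0.7242, 1.4489], [0.8812, -0.2517, 0.4001, 0.5699], [-0.0188, 0.8272, 0.5617, 0.7247], [0.0, 0.0, 0.0, 1.0]]}
side {'pixels': (420, 560, 3), 'camera_matrix': [[513.3417, 0.0, 278.8978], [0.0, 513.3417, 208.3667], [0.0, 0.0, 1.0]], 'cam_to_world': [[0.9033, 0.2877, -0.3182, 0.1562], [-0.4289, 0.5902, -0.6839, -0.8796], [-0.0089, 0.7543, 0.6565, 1.0372], [0.0, 0.0, 0.0, 1.0]]}
wrist {'pixels': (420, 560, 3), 'camera_matrix': [[367.752, 0.0, 281.3396], [0.0, 367.752, 202.1509], [0.0, 0.0, 1.0]], 'hand_eye': [[-0.0, 0.9593, 0.2824, 0.0791], [1.0, 0.0002, -0.0004, 0.0005], [-0.0005, 0.2824, -0.9593, -0.1877], [0.0, 0.0, 0.0, 1.0]]}
0.0187
```

View pics/scene0.png

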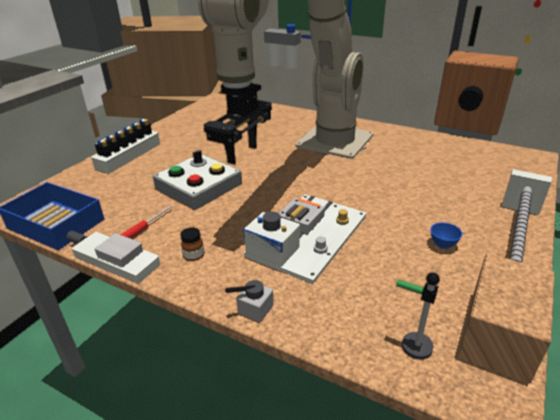

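View pics/side0.png

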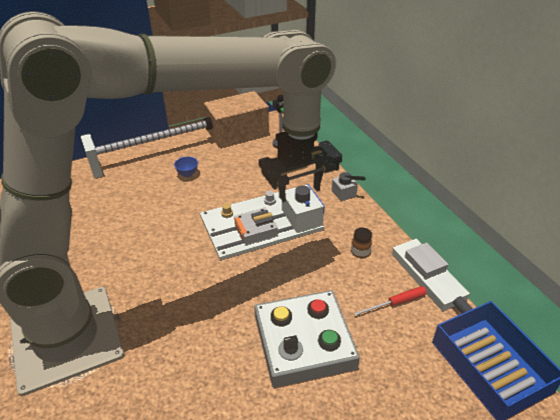

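The scene view shows the panel (200,178) and the loader (310,230). In the side view, the green cap is at (329,339), yellow at (282,314), red at (318,308) and the selector at (291,345). The orange pad is at (241,227), and the plate runs from about (203,215) to (323,230).

```bash
cat > h.py <<'E'
import numpy as np,cv2
def ray(c,u,v,T=None):
    K=c["camera_matrix"];T=c["cam_to_world"] if T is None else T
    d=np.array([(u-K[0,2])/K[0,0],-(v-K[1,2])/K[1,1],-1.]);return T[:3,3],T[:3,:3]@d
def onz(c,u,v,z,T=None):
    o,d=ray(c,u,v,T);return o+d*(z-o[2])/d[2]
def tri(rs):
    A=0;b=0
    for o,d in rs:
        d=d/np.linalg.norm(d);P=np.eye(3)-np.outer(d,d);A=A+P;b=b+P@o
    return np.linalg.solve(A,b)
def blobs(img,lo,hi,amin=15):
    m=cv2.inRange(cv2.cvtColor(img,cv2.COLOR_RGB2HSV),lo,hi)
    n,l,s,c=cv2.connectedComponentsWithStats(m)
    return [(s[i,4],c[i],l==i) for i in range(1,n) if s[i,4]>=amin]
E
python3 - <<'E'
import pickle,cv2,numpy as np
from h import *
s,d=pickle.load(open("d0.pkl","rb"))
for n in ["side","scene"]:
    c=d[n];I=c["pixels"]
    for col,lo,hi,z in [("green",(55,100,40),(85,255,255),.072),("orange",(5,190,140),(14,255,255),.045),("yellow",(22,180,120),(32,255,255),.072)]:
        for a,cc,m in blobs(I,lo,hi):
            p=onz(c,*cc,z)
            if .3<p[0]<1 and abs(p[1])<.5:
                y,x=np.nonzero(m);print(n,col,a,cc.round(1),p.round(3),x.min(),x.max(),y.min(),y.max())
a=cv2.resize(d["side"]["pixels"][180:265,190:340],None,fx=5,fy=5,interpolation=2)
cv2.imwrite("pics/c1.png",a[:,:,::-1])
a=cv2.resize(d["scene"]["pixels"][185:285,235:375],None,fx=5.5,fy=5.5,interpolation=2)
cv2.imwrite("pics/c2.png",a[:,:,::-1])
E
```

```text
side green 146 [329.3 336.3] [ 0.539 -0.315  0.072] 322 336 331 342
scene green 68 [175.3 169.6] [ 0.555 -0.299  0.072] 170 181 166 173
scene green 148 [409.8 286.2] [0.735 0.474 0.072] 397 423 280 292
```

View pics/c1.png

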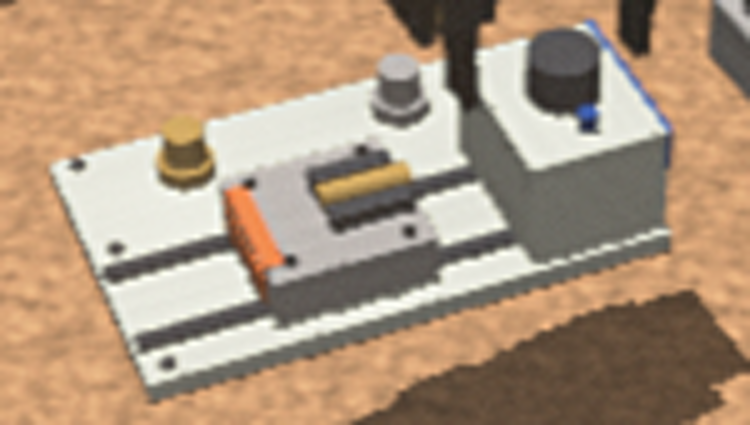

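View pics/c2.png

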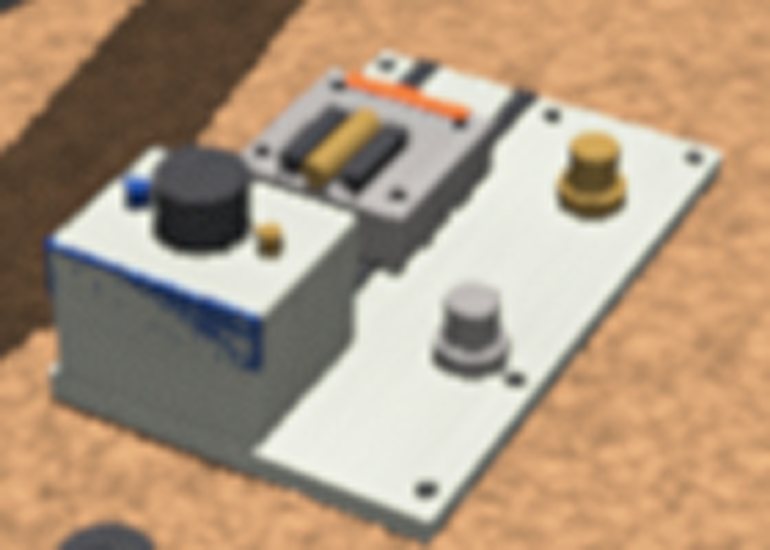

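The crops show the plate corners clearly. In c1 they are at (52,168), (150,388) and (668,238); in c2 at (715,155), (385,52), (430,528) and (52,385). The orange strip runs (228,187)-(272,272) in c1 and (345,78)-(468,115) in c2.

```bash
python3 - <<'E'
import pickle,cv2,numpy as np
from h import *
s,d=pickle.load(open("d0.pkl","rb"))
S,C=d["side"],d["scene"]
fs=lambda x,y:(190+(x+.5)/5-.5,180+(y+.5)/5-.5)
fc=lambda x,y:(235+(x+.5)/5.5-.5,185+(y+.5)/5.5-.5)
L=[];W=[]
for c,f,p,l in [(S,fs,(52,168),(-150,140)),(S,fs,(150,388),(-150,-60)),(S,fs,(668,238),(170,-60)),
 (C,fc,(715,155),(-150,140)),(C,fc,(385,52),(-150,-60)),(C,fc,(430,528),(170,140)),(C,fc,(52,385),(170,-60))]:
    w=onz(c,*f(*p),.016);W.append(w[:2]);L.append(np.array(l)/1e3)
L=np.array(L);W=np.array(W)
a=L-L.mean(0);b=W-W.mean(0)
th=np.arctan2((a[:,0]*b[:,1]-a[:,1]*b[:,0]).sum(),(a*b).sum())
R=np.array([[np.cos(th),-np.sin(th)],[np.sin(th),np.cos(th)]]);t=W.mean(0)-R@L.mean(0)
print("yaw",th,"origin",t);print("resid mm",((W-(L@R.T+t))*1e3).round(1).tolist())
for c,f,ps in [(S,fs,[(228,187),(272,272)]),(C,fc,[(345,78),(468,115)])]:
    for p in ps:
        w=onz(c,*f(*p),.052);print("strip",w.round(4),"loader mm",(R.T@(w[:2]-t)*1e3).round(1))
p=tri([ray(S,329.3,336.3),ray(C,175.3,169.6)]);print("green tri",p)
for z in (.06,.066,.072):print(onz(S,329.3,336.3,z)[:2],onz(C,175.3,169.6,z)[:2])
E
```

```text
yaw -0.04751121501387219 origin [0.57555907 0.12815851]
resid mm [[-3.7, -7.0], [-4.8, -3.8], [-11.4, -7.5], [6.6, 0.7], [1.7, 5.3], [4.6, 2.6], [6.9, 9.7]]
strip [0.5048 0.1676 0.052 ] loader mm [-72.6  36.1]
strip [0.5006 0.0915 0.052 ] loader mm [-73.1 -40.2]
strip [0.5085 0.0981 0.052 ] loader mm [-65.6 -33.2]
strip [0.5117 0.1687 0.052 ] loader mm [-65.7  37.5]
green tri [ 0.5428396  -0.31035803  0.06354737]
[ 0.54371479 -0.30771601] [ 0.53865528 -0.31549461]
[ 0.54133557 -0.3112276 ] [ 0.5468714  -0.30750335]
[ 0.53895635 -0.31473919] [ 0.55508753 -0.29951208]
```

>>> play_rows:
  claw: [1, 1, 1, 1, 1, 1, 1, 1]
  delta_pos:
    - [0.083, -0.1, 0]
    - [0.083, -0.1, 0]
    - [0.083, -0.1, 0]
    - [0.083, -0.1, 0]
    - [0.083, -0.1, 0]
    - [0.083, -0.1, 0]
    - [0.083, -0.1, 0]
    - [0.083, -0.1, 0]
  delta_rot:
    - [0, 0, 0]
    - [0, 0, 0]
    - [0, 0, 0]
    - [0, 0, 0]
    - [0, 0, 0]
    - [0, 0, 0]
    - [0, 0, 0]
    - [0, 0, 0]
  squeeze: 5

```text
time: 0.95
ee_pos: [0.464, 0.1333, 0.1975]
eef_rot: [0.707, 0.707, -0.0, 0.0]
ft_force: [-0.4, 0.2, -0.0]
width: 0.0311
grip_force: 0.0
```

>>> play_rows:
  claw: [1, 1, 1, 1, 1, 1, 1, 1]
  delta_pos:
    - [0, 0, 0]
    - [0, 0, 0]
    - [0, 0, 0]
    - [0, 0, 0]
    - [0, 0, 0]
    - [0, 0, 0]
    - [0, 0, 0]
    - [0, 0, 0]
  delta_rot:
    - [0, 0, -0.044]
    - [0, 0, -0.044]
    - [0, 0, -0.044]
    - [0, 0, -0.044]
    - [0, 0, -0.044]
    - [0, 0, -0.044]
    - [0, 0, -0.044]
    - [0, 0, -0.044]

```text
time: 1.75
ee_pos: [0.4649, 0.1327, 0.1975]
eef_rot: [0.228, 0.974, -0.0, -0.0]
ft_force: [-0.3, 0.0, 0.1]
width: 0.0008
grip_force: 0.0
```

>>> play_rows:
  claw: [1, 1, 1, 1, 1]
  delta_pos:
    - [0, 0, 0]
    - [0, 0, 0]
    - [0, 0, 0]
    - [0, 0, 0]
    - [0, 0, 0]
  delta_rot:
    - [0, 0, -0.044]
    - [0, 0, -0.044]
    - [0, 0, -0.044]
    - [0, 0, 0]
    - [0, 0, 0]

```text
time: 2.25
ee_pos: [0.4649, 0.1328, 0.1975]
eef_rot: [0.027, 1.0, -0.0, -0.0]
ft_force: [0.1, 0.5, 0.1]
width: 0.0003
grip_force: 0.0
```

```bash
python3 - <<'E'
from bench import r
import cv2,pickle
s=r.read_state();c=r.camera("wrist");pickle.dump((s,c),open("w1.pkl","wb"))
print(s["ee_pos"],s["eef_rot"],s["ft_force"],s["joint_positions"].round(2),s["time"])
cv2.imwrite("pics/w1.png",c["pixels"][:,:,::-1])
E
```

```text
[0.46491082 0.13277717 0.19753947] [ 2.72027397e-02  9.99629933e-01 -2.18266367e-05 -8.44355503e-05] [0.14195627 0.51626104 0.07509005] [-0.16  0.03 -0.22  1.81  0.01  1.3   1.14] 2.25
```

View pics/w1.png

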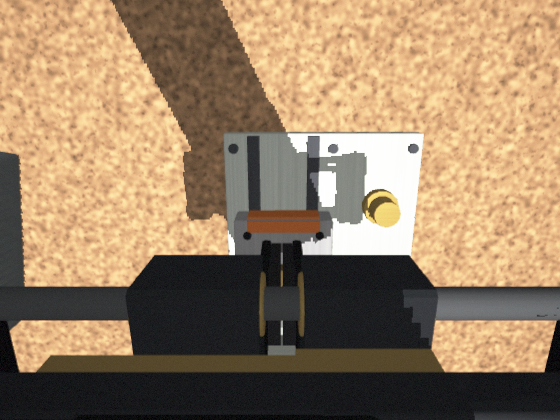

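The wrist view, with image up pointing towards the robot, shows the plate's near corners at (224,133) and (423,133). The orange strip and pad are at about x 248–320, y 211–232, with the brass bushing at (382,208) on the +y side.

```bash
cat >> h.py <<'E'
from scipy.spatial.transform import Rotation as Ro
def wT(s,c):
    T=np.eye(4);T[:3,:3]=Ro.from_quat(s["eef_rot"]).as_matrix();T[:3,3]=s["ee_pos"];return T@c["hand_eye"]
E
python3 - <<'E'
import pickle
from h import *
s,c=pickle.load(open("w1.pkl","rb"));T=wT(s,c)
H=cv2.cvtColor(c["pixels"],cv2.COLOR_RGB2HSV)
m=cv2.inRange(H,(3,150,80),(14,255,255))[190:250,230:340]
y,x=np.nonzero(m);print("orange",x.min()+230,x.max()+230,y.min()+190,y.max()+190)
for k in (255,270,284,300,312): 
    yy=np.nonzero(m[:,k-230])[0]+190; print(k,yy.min(),yy.max(),H[205:240:2,k,2])
A,B=onz(c,224,132.5,.016,T),onz(c,423.5,132.5,.016,T)
print("plate",A,B,np.linalg.norm(A-B))
e=(B-A)[:2];yv=e/np.linalg.norm(e);xv=np.array([yv[1],-yv[0]])
print("yaw",np.arctan2(xv[1],xv[0]));O=A[:2]+.06*yv+.15*xv;print("origin",O)
for u,v,z in [(248,232,.052),(320,232,.052),(248,222,.052),(284,232,.052)]:
    w=onz(c,u,v,z,T);print((u,v),w,"loader",(w[:2]-O)@xv,(w[:2]-O)@yv)
E
```

```text
orange 247 319 210 232
255 211 231 [ 51  48  56 113 112 113 131 104 131 137 138 140 139 139 114 106 104 106]
270 211 231 [138 138 132 116 114 115 131 104 129 138 138 139 138 139 105 100 100 102]
284 211 231 [140 142 132 114 113 114 132 102 129 136 140 139 136 137 107 101 100 103]
300 211 231 [135 135 129 114 114 112 132 103 134 139 139 138 135 141 105 100 101 100]
312 210 231 [ 48  49  57 113 114 114 130 105 132 138 135 138 138 137 108 101 157 218]
plate [0.42170236 0.07978632 0.016     ] [0.43246012 0.27726815 0.016     ] 0.1977746319778143
yaw -0.05442089304690797
origin [0.57474393 0.13153839]
(248, 232) [0.51440092 0.09935932 0.052     ] loader -0.058503323520830174 -0.0354137232449293
(320, 232) [0.51818769 0.16893584 0.052     ] loader -0.05850671116724325 0.03426576509352083
(248, 222) [0.50417855 0.10017932 0.052     ] loader -0.06875516758775932 -0.03515097633052532
(284, 232) [0.51629434 0.1341482  0.052     ] loader -0.058505017374211966 -0.0005733584095893182
```

>>> play_rows:
  claw: [1, 1, 1, 1, 1, 1, 1, 1]
  delta_pos:
    - [0, 0.022, 0.11]
    - [0, 0, 0.11]
    - [0, 0, 0.11]
    - [0, 0, 0.11]
    - [0, 0, 0.11]
    - [0, 0, 0.11]
    - [0, 0, 0.11]
    - [0, 0, 0.04]
  delta_rot:
    - [0, 0, 0]
    - [0, 0, 0]
    - [0, 0, 0]
    - [0, 0, 0]
    - [0, 0, 0]
    - [0, 0, 0]
    - [0, 0, 0]
    - [0, 0, 0]

```text
time: 3.1
ee_pos: [0.464, 0.1368, 0.0338]
eef_rot: [0.026, 1.0, -0.0, -0.001]
ft_force: [-0.4, -0.0, 0.6]
width: 0.0004
grip_force: 0.0
```

>>> play_rows:
  claw: [1, 1, 1, 1]
  delta_pos:
    - [-0.04, 0, 0]
    - [-0.04, 0, 0]
    - [-0.02, 0, 0]
    - [0, 0, 0]
  delta_rot:
    - [0, 0, 0]
    - [0, 0, 0]
    - [0, 0, 0]
    - [0, 0, 0]

```text
time: 3.5
ee_pos: [0.4866, 0.1363, 0.0365]
eef_rot: [0.026, 1.0, 0.0, 0.001]
ft_force: [0.4, 0.3, -0.0]
width: 0.0005
grip_force: 0.0
```

>>> play_rows:
  claw: [1, 1, 1, 1, 1, 1]
  delta_pos:
    - [-0.015, 0, 0]
    - [-0.015, 0, 0]
    - [-0.015, 0, 0]
    - [-0.015, 0, 0]
    - [-0.015, 0, 0]
    - [-0.015, 0, 0]
  delta_rot:
    - [0, 0, 0]
    - [0, 0, 0]
    - [0, 0, 0]
    - [0, 0, 0]
    - [0, 0, 0]
    - [0, 0, 0]

```text
time: 4.1
ee_pos: [0.5034, 0.1353, 0.0357]
eef_rot: [0.025, 1.0, -0.0, 0.0]
ft_force: [1.0, -0.8, -0.8]
width: 0.0005
grip_force: 0.0
```

>>> play_rows:
  claw: [1, 1, 1, 1, 1, 1]
  delta_pos:
    - [-0.015, 0, 0]
    - [-0.015, 0, 0]
    - [-0.015, 0, 0]
    - [-0.015, 0, 0]
    - [-0.015, 0, 0]
    - [-0.015, 0, 0]
  delta_rot:
    - [0, 0, 0]
    - [0, 0, 0]
    - [0, 0, 0]
    - [0, 0, 0]
    - [0, 0, 0]
    - [0, 0, 0]

```text
time: 4.7
ee_pos: [0.5215, 0.1344, 0.0357]
eef_rot: [0.025, 1.0, 0.0, 0.0]
ft_force: [0.3, 0.2, 0.5]
width: 0.0004
grip_force: 0.0
```

No contact force yet, so I'll look before pushing on.

```bash
python3 - <<'E'
from bench import r
import cv2,pickle,numpy as np
s=r.read_state();c=r.camera("side");w=r.camera("wrist");pickle.dump((s,c,w),open("w2.pkl","wb"))
print(s["ee_pos"],s["ft_force"])
a=cv2.resize(c["pixels"][150:265,190:340],None,fx=3,fy=3,interpolation=2)
b=w["pixels"]
o=np.zeros((420,450+340,3),np.uint8);o[:345,:450]=a;o[:,450:]=b[:,120:460]
cv2.imwrite("pics/c3.png",o[:,:,::-1])
E
```

```text
[0.52145981 0.13439391 0.03568249] [0.29940421 0.20793874 0.51539519]
```

View pics/c3.png

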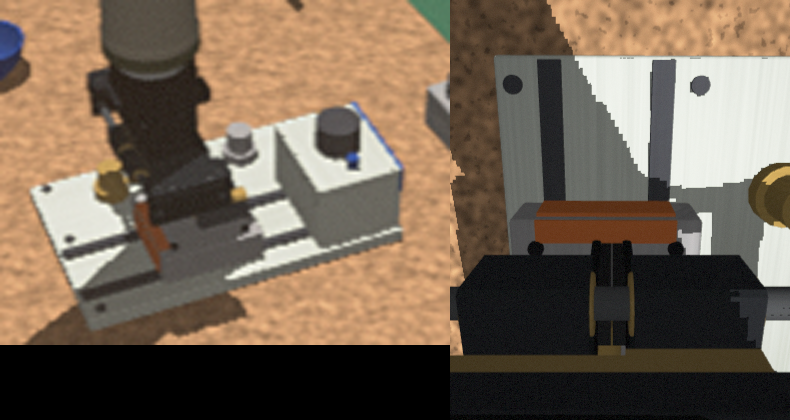

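The wrist view shows the strip at rows 200–243 with the shut fingertips just past it at about (612,242). The carriage hasn't moved, so I'll check where the tips really are against the reported TCP.

```bash
cat >> h.py <<'E'
def proj(c,p,T=None):
    T=c["cam_to_world"] if T is None else T;K=c["camera_matrix"]
    q=T[:3,:3].T@(np.asarray(p)-T[:3,3]);return np.array([K[0,2]+K[0,0]*q[0]/-q[2],K[1,2]-K[1,1]*q[1]/-q[2]]).round(1)
E
python3 - <<'E'
import pickle
from h import *
from bench import r
s,d=pickle.load(open("d0.pkl","rb"))
for dx in (-.05,.05):
    print("tip exp",[proj(d[n],s["ee_pos"]+[dx,0,0]) for n in("side","scene")])
s2,c,w=pickle.load(open("w2.pkl","rb"));T=wT(s2,w)
print("TCP in wrist",proj(w,s2["ee_pos"],T))
sc=r.camera("scene");pickle.dump(sc,open("sc2.pkl","wb"))
print("TCP now in scene",proj(sc,s2["ee_pos"]),proj(c,s2["ee_pos"]))
a=cv2.resize(d["scene"]["pixels"][90:190,190:290],None,fx=3,fy=3,interpolation=2)
b=cv2.resize(d["side"]["pixels"][140:240,250:350],None,fx=3,fy=3,interpolation=2)
e=cv2.resize(sc["pixels"][145:285,235:375],None,fx=4,fy=4,interpolation=2)
o=np.zeros((600,560+240,3),np.uint8);o[:560,:560]=e;o[:240,560:]=cv2.resize(a,(240,240));o[240:480,560:]=cv2.resize(b,(240,240))
cv2.imwrite("pics/c4.png",o[:,:,::-1])
E
```

```text
tip exp [array([282.2, 206.1]), array([252.6, 155.4])]
tip exp [array([317.3, 195. ]), array([231.3, 172.1])]
TCP in wrist [278.4 240.1]
TCP now in scene [306.8 209.1] [245.3 226.5]
```

View pics/c4.png

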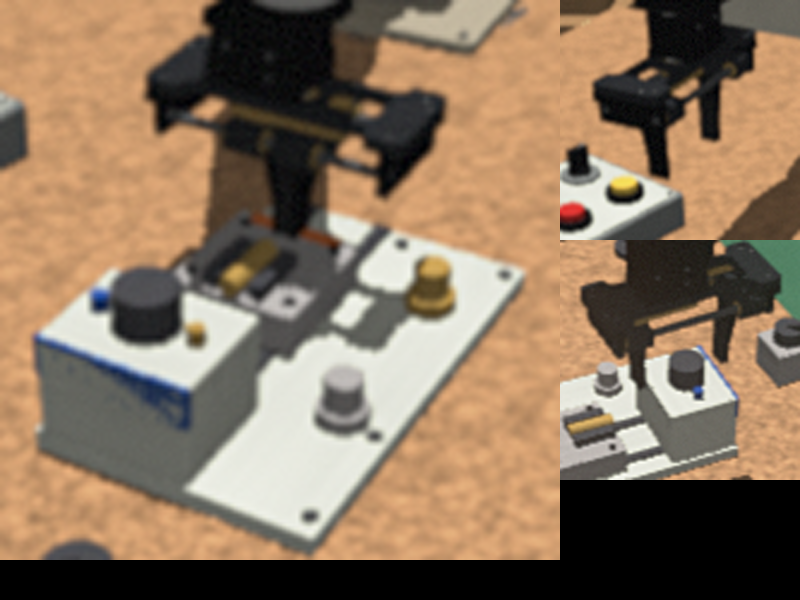

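The scene crop shows the shut fingers hovering above the carriage, tip at about full-frame (307,203). The reported TCP projects to (307,209), so the real tips sit above it. I'll measure the offset.

```bash
python3 - <<'E'
import pickle
from h import *
s,d=pickle.load(open("d0.pkl","rb"));s2,c,w=pickle.load(open("w2.pkl","rb"));sc=pickle.load(open("sc2.pkl","rb"))
def lowtip(I,x0,x1,y0,y1):
    m=(I[y0:y1,x0:x1].max(2)<60).astype(np.uint8);ys,xs=np.nonzero(m)
    return [(x0+x,y0+ys[xs==x].max()) for x in range(0,x1-x0,1) if (xs==x).any()]
print("scene0 tipA",lowtip(d["scene"]["pixels"],224,238,150,168));print("tipB",lowtip(d["scene"]["pixels"],246,260,135,152))
print("scene2",lowtip(sc["pixels"],298,316,188,208))
for dz in (.0,.01,.015,.02,.025,.03):
    print(dz,[proj(d["scene"],s["ee_pos"]+[x,0,dz])[1] for x in (.05,-.05)],[proj(d["side"],s["ee_pos"]+[x,0,dz])[1] for x in (.05,-.05)],proj(sc,s2["ee_pos"]+[0,0,dz])[1])
# calibration check of scene/side with wrist-found plate corners
for p in [(.4217,.0798,.016),(.4325,.2773,.016)]: print(proj(d["scene"],p),proj(d["side"],p))
E
```

```text
scene0 tipA [(226, np.int64(151)), (227, np.int64(156)), (228, np.int64(161)), (229, np.int64(162)), (230, np.int64(162)), (231, np.int64(162)), (232, np.int64(163)), (233, np.int64(163)), (234, np.int64(163))]
tipB [(249, np.int64(145)), (250, np.int64(146)), (251, np.int64(146)), (252, np.int64(147)), (253, np.int64(147)), (254, np.int64(147)), (255, np.int64(147))]
scene2 [(298, np.int64(205)), (301, np.int64(188)), (302, np.int64(192)), (303, np.int64(203)), (304, np.int64(203)), (305, np.int64(207)), (306, np.int64(207)), (307, np.int64(204)), (308, np.int64(204)), (309, np.int64(203)), (310, np.int64(202)), (311, np.int64(201)), (312, np.int64(199)), (313, np.int64(198)), (314, np.int64(188))]
0.0 [np.float64(172.1), np.float64(155.4)] [np.float64(195.0), np.float64(206.1)] 209.1
0.01 [np.float64(168.5), np.float64(151.9)] [np.float64(192.0), np.float64(203.1)] 206.1
0.015 [np.float64(166.7), np.float64(150.2)] [np.float64(190.4), np.float64(201.6)] 204.6
0.02 [np.float64(164.9), np.float64(148.5)] [np.float64(188.9), np.float64(200.0)] 203.1
0.025 [np.float64(163.1), np.float64(146.7)] [np.float64(187.4), np.float64(198.5)] 201.5
0.03 [np.float64(161.2), np.float64(145.0)] [np.float64(185.8), np.float64(196.9)] 200.0
[304.8 193.5] [219.8 254.8]
[365.9 211.7] [200.2 211. ]
```

>>> play_rows:
  claw: [1, 1, 1, 1, 1, 1, 1]
  delta_pos:
    - [0.05, 0, 0]
    - [0.05, 0, 0]
    - [0.05, 0, 0]
    - [0.05, 0, 0]
    - [0.05, 0, 0]
    - [0.02, 0, 0]
    - [0, 0, 0]
  delta_rot:
    - [0, 0, 0]
    - [0, 0, 0]
    - [0, 0, 0]
    - [0, 0, 0]
    - [0, 0, 0]
    - [0, 0, 0]
    - [0, 0, 0]

```text
time: 5.55
ee_pos: [0.4668, 0.1372, 0.0358]
eef_rot: [0.025, 1.0, -0.0, 0.0]
ft_force: [-0.3, -0.2, -0.9]
width: 0.0005
grip_force: 0.0
```

>>> play_rows:
  claw: [1, 1, 1, 1, 1, 1]
  delta_pos:
    - [0, 0, 0.025]
    - [0, 0, 0.025]
    - [0, 0, 0.025]
    - [0, 0, 0.025]
    - [0, 0, 0.02]
    - [0, 0, 0]
  delta_rot:
    - [0, 0, 0]
    - [0, 0, 0]
    - [0, 0, 0]
    - [0, 0, 0]
    - [0, 0, 0]
    - [0, 0, 0]

```text
time: 6.15
ee_pos: [0.4668, 0.137, 0.0109]
eef_rot: [0.025, 1.0, -0.0, -0.001]
ft_force: [0.3, -0.1, 0.2]
width: 0.0008
grip_force: 0.0
```

>>> play_rows:
  claw: [1, 1, 1, 1, 1, 1]
  delta_pos:
    - [-0.02, 0, 0]
    - [-0.02, 0, 0]
    - [-0.02, 0, 0]
    - [-0.02, 0, 0]
    - [-0.015, 0, 0]
    - [-0.015, 0, 0]
  delta_rot:
    - [0, 0, 0]
    - [0, 0, 0]
    - [0, 0, 0]
    - [0, 0, 0]
    - [0, 0, 0]
    - [0, 0, 0]

```text
time: 6.75
ee_pos: [0.4895, 0.136, 0.0117]
eef_rot: [0.025, 1.0, 0.0, 0.0]
ft_force: [0.8, -0.5, 0.2]
width: 0.0006
grip_force: 0.0
```

>>> play_rows:
  claw: [1, 1, 1, 1, 1]
  delta_pos:
    - [-0.015, 0, 0]
    - [-0.015, 0, 0]
    - [-0.015, 0, 0]
    - [-0.015, 0, 0]
    - [-0.015, 0, 0]
  delta_rot:
    - [0, 0, 0]
    - [0, 0, 0]
    - [0, 0, 0]
    - [0, 0, 0]
    - [0, 0, 0]

```text
time: 7.25
ee_pos: [0.5041, 0.1352, 0.0115]
eef_rot: [0.025, 1.0, -0.0, -0.0]
ft_force: [-4.3, -0.2, 1.1]
width: 0.0005
grip_force: 1.7
```

```bash
python3 - <<'E'
from bench import r
import cv2,pickle,numpy as np
s=r.read_state();c=r.camera("side");w=r.camera("wrist");q=r.camera("scene");pickle.dump((s,c,w,q),open("w3.pkl","wb"))
print(s["ee_pos"],s["ft_force"])
a=cv2.resize(q["pixels"][165:285,235:375],None,fx=3,fy=3,interpolation=2)
o=np.zeros((420,420+340,3),np.uint8);o[:360,:420]=a;o[:,420:]=w["pixels"][:,120:460]
cv2.imwrite("pics/c5.png",o[:,:,::-1])
E
```

```text
[0.50412316 0.13520664 0.01152254] [-4.34679062 -0.22039104  1.08561204]
```

View pics/c5.png

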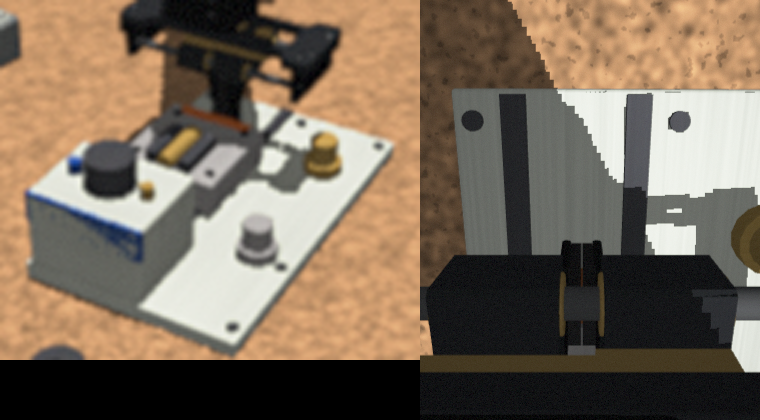

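The fingers are now behind the pad in the scene crop, at about (230,115), and the force reads 4 N, which matches the rail friction. I'll continue the push.

>>> play_rows:
  claw: [1, 1, 1, 1, 1, 1, 1, 1]
  delta_pos:
    - [-0.015, 0, 0]
    - [-0.015, 0, 0]
    - [-0.015, 0, 0]
    - [-0.015, 0, 0]
    - [-0.015, 0, 0]
    - [-0.015, 0, 0]
    - [-0.015, 0, 0]
    - [-0.015, 0, 0]
  delta_rot:
    - [0, 0, 0]
    - [0, 0, 0]
    - [0, 0, 0]
    - [0, 0, 0]
    - [0, 0, 0]
    - [0, 0, 0]
    - [0, 0, 0]
    - [0, 0, 0]

```text
time: 8.2
ee_pos: [0.5284, 0.1339, 0.0116]
eef_rot: [0.025, 1.0, -0.0, -0.0]
ft_force: [-3.6, -0.9, 1.2]
width: 0.0005
grip_force: 1.7
```

>>> play_rows:
  claw: [1, 1, 1, 1, 1]
  delta_pos:
    - [-0.015, 0, 0]
    - [-0.015, 0, 0]
    - [-0.015, 0, 0]
    - [-0.01, 0, 0]
    - [-0.01, 0, 0]
  delta_rot:
    - [0, 0, 0]
    - [0, 0, 0]
    - [0, 0, 0]
    - [0, 0, 0]
    - [0, 0, 0]

```text
time: 8.7
ee_pos: [0.5413, 0.1333, 0.0116]
eef_rot: [0.025, 1.0, -0.0, 0.0]
ft_force: [-3.4, -1.4, 0.8]
width: 0.0007
grip_force: 1.6
```

>>> play_rows:
  claw: [1, 1, 1]
  delta_pos:
    - [-0.01, 0, 0]
    - [-0.01, 0, 0]
    - [-0.005, 0, 0]
  delta_rot:
    - [0, 0, 0]
    - [0, 0, 0]
    - [0, 0, 0]

```text
time: 9.0
ee_pos: [0.5435, 0.1332, 0.0114]
eef_rot: [0.025, 1.0, -0.001, -0.003]
ft_force: [-19.6, -2.5, 15.3]
width: 0.0002
grip_force: 9.7
```

>>> play_rows:
  claw: [1, 1, 1]
  delta_pos:
    - [-0.005, 0, 0]
    - [-0.005, 0, 0]
    - [-0.005, 0, 0]
  delta_rot:
    - [0, 0, 0]
    - [0, 0, 0]
    - [0, 0, 0]

```text
time: 9.3
ee_pos: [0.5435, 0.1332, 0.0112]
eef_rot: [0.025, 1.0, -0.001, -0.005]
ft_force: [-32.2, -1.7, 21.9]
width: 0.0006
grip_force: 16.0
```

The hard stop is reached: position is steady and force is rising. Backing off and rising.

>>> play_rows:
  claw: [1, 1, 1, 1, 1, 1, 1, 1]
  delta_pos:
    - [0.02, 0, 0]
    - [0.03, 0, 0]
    - [0.05, 0, 0]
    - [0.08, 0, 0]
    - [0.08, 0, 0]
    - [0.05, 0, 0]
    - [0, 0, 0]
    - [0, 0, 0]
  delta_rot:
    - [0, 0, 0]
    - [0, 0, 0]
    - [0, 0, 0]
    - [0, 0, 0]
    - [0, 0, 0]
    - [0, 0, 0]
    - [0, 0, 0]
    - [0, 0, 0]

```text
time: 10.1
ee_pos: [0.4879, 0.1362, 0.0121]
eef_rot: [0.025, 1.0, 0.0, 0.001]
ft_force: [0.1, -0.5, 0.3]
width: -0.0001
grip_force: 0.0
```

>>> play_rows:
  claw: [1, 1, 1, 1, 1, 1, 1, 1]
  delta_pos:
    - [0, 0, -0.1]
    - [0, 0, -0.12]
    - [0, 0, -0.12]
    - [0, 0, -0.12]
    - [0, 0, -0.12]
    - [0, 0, -0.12]
    - [0, 0, -0.1]
    - [0, 0, 0]
  delta_rot:
    - [0, 0, 0]
    - [0, 0, 0]
    - [0, 0, 0]
    - [0, 0, 0]
    - [0, 0, 0]
    - [0, 0, 0]
    - [0, 0, 0]
    - [0, 0, 0]

```text
time: 10.9
ee_pos: [0.4895, 0.1366, 0.1747]
eef_rot: [0.025, 1.0, 0.001, 0.003]
ft_force: [-0.2, 0.3, -0.1]
width: 0.0006
grip_force: 0.0
```

```bash
python3 - <<'E'
import pickle
from h import *
from bench import r
s=r.read_state();w=r.camera("wrist");T=wT(s,w);print(s["ee_pos"],s["eef_rot"],s["ft_force"])
O=np.array([.57474,.13154]);a=-.0544;xv=np.array([np.cos(a),np.sin(a)]);yv=np.array([-xv[1],xv[0]])
H=cv2.cvtColor(w["pixels"],cv2.COLOR_RGB2HSV);m=cv2.inRange(H,(3,150,80),(14,255,255))
m[:,:200]=0;m[:,380:]=0;m[300:]=0
n,l,st,ce=cv2.connectedComponentsWithStats(m);print(st[1:][st[1:,4]>40])
for i in range(1,n):
    if st[i,4]>150:
        x,y,ww,h,_=st[i]
        V=H[y-2:y+h+2,x+ww//4,2];print(V)
        for v in (y,y+h):
            p=onz(w,x+ww/2,v,.052,T)[:2]-O;print(v,p@xv,p@yv)
cv2.imwrite("pics/w4.png",w["pixels"][:,:,::-1])
E
```

```text
[0.48949911 0.13655713 0.17466218] [2.53816355e-02 9.99674187e-01 8.56979951e-04 2.56076585e-03] [-0.22813274  0.29614142 -0.1046691 ]
[[240 242  22  11 222]
 [302 242  13  11 131]]
[ 41  58  87  92  93  93  92  92  92  93  95 110 104  81  58]
242 -0.03241402696941083 -0.025201261860780592
253 -0.0215159332368537 -0.025420378778144986
```

View pics/w4.png

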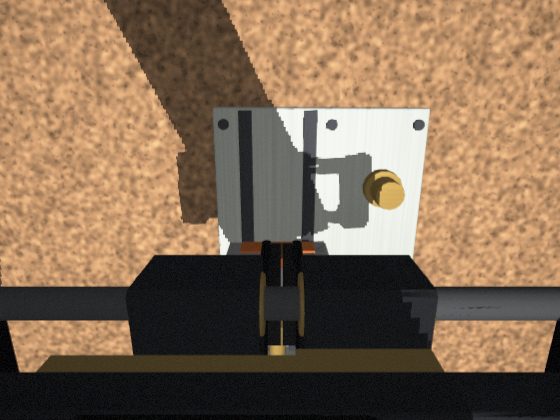

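The wrist view shows the orange strip at rows 242–253, x 240–315, partly hidden by the fingers. That puts the face near x = -22 mm, home within calibration, and the brass bushing is undisturbed at (384,190). Next, over to the panel.

>>> play_rows:
  claw: [1, 1, 1, 1, 1, 1, 1]
  delta_pos:
    - [-0.03, -0.1, -0.05]
    - [-0.05, -0.18, -0.05]
    - [-0.05, -0.18, -0.025]
    - [-0.05, -0.18, 0]
    - [-0.05, -0.18, 0]
    - [-0.05, -0.18, 0]
    - [-0.05, -0.18, 0]
  delta_rot:
    - [0, 0, 0]
    - [0, 0, 0]
    - [0, 0, 0]
    - [0, 0, 0]
    - [0, 0, 0]
    - [0, 0, 0]
    - [0, 0, 0]

```text
time: 11.65
ee_pos: [0.5413, -0.1047, 0.1955]
eef_rot: [0.025, 1.0, -0.0, -0.001]
ft_force: [1.0, 0.4, -0.2]
width: 0.0008
grip_force: 0.0
```

>>> play_rows:
  claw: [1, 1, 1, 1, 1, 1, 1, 1]
  delta_pos:
    - [-0.05, -0.18, 0]
    - [-0.05, -0.18, 0]
    - [-0.05, -0.18, 0]
    - [-0.05, -0.18, 0]
    - [-0.05, -0.18, 0]
    - [-0.03, -0.12, 0]
    - [0, 0, 0]
    - [0, 0, 0]
  delta_rot:
    - [0, 0, 0]
    - [0, 0, 0]
    - [0, 0, 0]
    - [0, 0, 0]
    - [0, 0, 0]
    - [0, 0, 0]
    - [0, 0, 0]
    - [0, 0, 0]

```text
time: 12.45
ee_pos: [0.5866, -0.3097, 0.195]
eef_rot: [0.026, 1.0, 0.0, -0.001]
ft_force: [0.1, 0.2, -0.5]
width: 0.0006
grip_force: 0.0
```

```bash
cat > g.py <<'E'
import pickle,sys
from h import *
from bench import r
s=r.read_state();w=r.camera("wrist");T=wT(s,w);print(s["ee_pos"],s["eef_rot"],s["ft_force"],s["time"])
R=Ro.from_quat(s["eef_rot"]).as_matrix()
for a,cc,m in blobs(w["pixels"],(50,90,40),(85,255,255),100):
    ys,xs=np.nonzero(m);(u,v),rad=cv2.minEnclosingCircle(np.c_[xs,ys].astype(np.float32))
    p=onz(w,*cc,.072,T);print(a,cc.round(1),(u,v),rad,p.round(4),"tool delta mm",(R.T@(p-s["ee_pos"])*1e3).round(1), "diam@.072 mm",2e3*rad/367.75*np.linalg.norm(p-T[:3,3]))
cv2.imwrite(sys.argv[1],w["pixels"][:,:,::-1])
E
python3 g.py pics/w5.png
```

```text
[ 0.58662007 -0.3096518   0.19503844] [ 2.56056680e-02  9.99671657e-01  3.42871622e-04 -8.99690443e-04] [ 0.10301715  0.21480249 -0.53175716] 12.45
1414 [275.5 136.2] (275.72222900390625, 136.1666717529297) 21.491548538208008 [ 0.5433 -0.3106  0.072 ] tool delta mm [ 43.   -3.3 123.1] diam@.072 mm 36.549053586077775
```

View pics/w5.png

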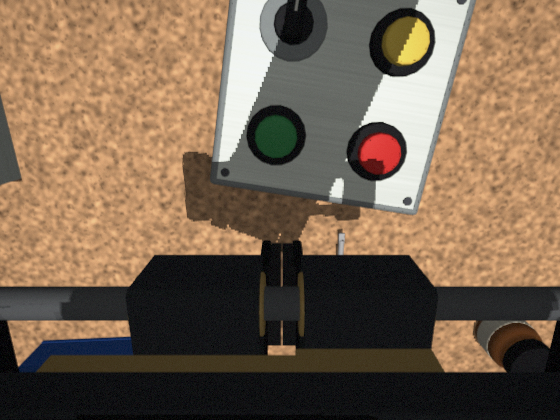

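The wrist view shows the green cap at (275,136), red at (380,154), yellow at (405,42) and the selector at (293,25). The green centre works out at (0.543, -0.311). I'll go over it and descend.

>>> play_rows:
  claw: [1, 1, 1, 1, 1, 1]
  delta_pos:
    - [0.045, -0.004, 0]
    - [0.045, -0.004, 0]
    - [0.045, -0.004, 0]
    - [0.045, -0.004, 0]
    - [0.035, 0, 0]
    - [0, 0, 0]
  delta_rot:
    - [0, 0, 0]
    - [0, 0, 0]
    - [0, 0, 0]
    - [0, 0, 0]
    - [0, 0, 0]
    - [0, 0, 0]

```text
time: 13.1
ee_pos: [0.5428, -0.3109, 0.1971]
eef_rot: [0.026, 1.0, -0.0, 0.0]
ft_force: [0.2, -1.0, -0.3]
width: 0.0004
grip_force: 0.0
```

>>> play_rows:
  claw: [1, 1, 1, 1, 1, 1, 1, 1]
  delta_pos:
    - [0, 0, 0.08]
    - [0, 0, 0.12]
    - [0, 0, 0.12]
    - [0, 0, 0.12]
    - [0, 0, 0.1]
    - [0, 0, 0.06]
    - [0, 0, 0.03]
    - [0, 0, 0]
  delta_rot:
    - [0, 0, 0]
    - [0, 0, 0]
    - [0, 0, 0]
    - [0, 0, 0]
    - [0, 0, 0]
    - [0, 0, 0]
    - [0, 0, 0]
    - [0, 0, 0]

```text
time: 13.9
ee_pos: [0.5438, -0.3104, 0.0704]
eef_rot: [0.025, 1.0, 0.0, -0.0]
ft_force: [0.0, 0.9, -0.2]
width: 0.0004
grip_force: 0.0
```

```bash
python3 - <<'E'
import pickle
from h import *
from bench import r
s=r.read_state();c=r.camera("side");q=r.camera("scene");print(s["ee_pos"],s["ft_force"])
a=cv2.resize(c["pixels"][270:370,260:360],None,fx=4,fy=4,interpolation=2);b=cv2.resize(q["pixels"][110:210,130:230],None,fx=4,fy=4,interpolation=2)
cv2.imwrite("pics/c6.png",np.hstack([a,b])[:,:,::-1])
E
```

```text
[ 0.54381342 -0.31037611  0.07036536] [ 0.02818848  0.88351149 -0.23073767]
```

View pics/c6.png

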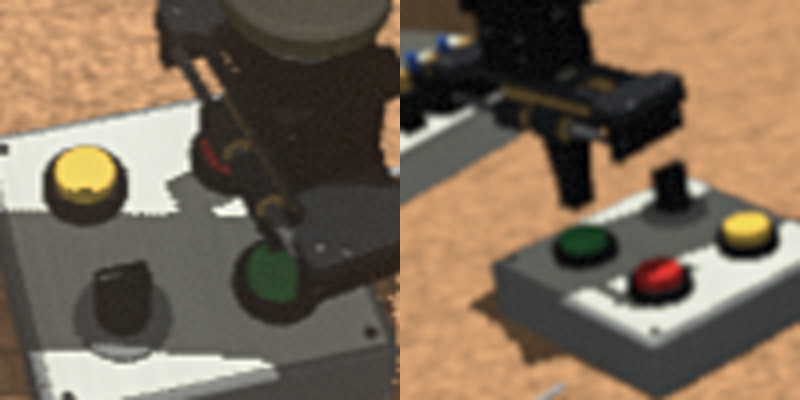

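The tip hangs over the green cap in the scene half, tip (575,205) against cap (585,243), about 25 mm above it. The selector and neighbouring buttons are clear. Going down gently.

>>> play_rows:
  claw: [1, 1, 1, 1, 1, 1]
  delta_pos:
    - [0, 0, 0.03]
    - [0, 0, 0.025]
    - [0, 0, 0.02]
    - [0, 0, 0.01]
    - [0, 0, 0.005]
    - [0, 0, 0]
  delta_rot:
    - [0, 0, 0]
    - [0, 0, 0]
    - [0, 0, 0]
    - [0, 0, 0]
    - [0, 0, 0]
    - [0, 0, 0]

```text
time: 14.6
ee_pos: [0.5438, -0.3105, 0.0525]
eef_rot: [0.025, 1.0, 0.0, -0.0]
ft_force: [-0.2, 0.2, -0.8]
width: 0.0002
grip_force: 0.0
```

>>> play_rows:
  claw: [1, 1, 1, 1]
  delta_pos:
    - [0, 0, 0.005]
    - [0, 0, 0.005]
    - [0, 0, 0.005]
    - [0, 0, 0]
  delta_rot:
    - [0, 0, 0]
    - [0, 0, 0]
    - [0, 0, 0]
    - [0, 0, 0]

```text
time: 15.0
ee_pos: [0.5438, -0.3105, 0.0495]
eef_rot: [0.025, 1.0, 0.0, -0.0]
ft_force: [0.5, 0.4, 0.6]
width: 0.0003
grip_force: 0.0
```

>>> play_rows:
  claw: [1, 1, 1, 1]
  delta_pos:
    - [0, 0, 0.005]
    - [0, 0, 0.005]
    - [0, 0, 0.005]
    - [0, 0, 0]
  delta_rot:
    - [0, 0, 0]
    - [0, 0, 0]
    - [0, 0, 0]
    - [0, 0, 0]

```text
time: 15.4
ee_pos: [0.5439, -0.3105, 0.0467]
eef_rot: [0.025, 1.0, 0.0, 0.0]
ft_force: [-0.1, -0.2, 2.0]
width: 0.0006
grip_force: 0.9
```

>>> play_rows:
  claw: [1, 1, 1]
  delta_pos:
    - [0, 0, 0.005]
    - [0, 0, 0.005]
    - [0, 0, 0]
  delta_rot:
    - [0, 0, 0]
    - [0, 0, 0]
    - [0, 0, 0]

```text
time: 15.7
ee_pos: [0.5439, -0.3105, 0.0447]
eef_rot: [0.025, 1.0, -0.0, 0.0]
ft_force: [-0.5, -0.4, 3.3]
width: 0.0004
grip_force: 1.5
```

>>> play_rows:
  claw: [1, 1, 1, 1]
  delta_pos:
    - [0, 0, 0.005]
    - [0, 0, 0.005]
    - [0, 0, 0.003]
    - [0, 0, 0]
  delta_rot:
    - [0, 0, 0]
    - [0, 0, 0]
    - [0, 0, 0]
    - [0, 0, 0]

```text
time: 16.1
ee_pos: [0.5439, -0.3106, 0.0421]
eef_rot: [0.025, 1.0, -0.0, 0.0]
ft_force: [-1.1, 0.5, 5.3]
width: 0.0003
grip_force: 2.3
```

>>> play_rows:
  claw: [1, 1, 1]
  delta_pos:
    - [0, 0, 0.004]
    - [0, 0, 0.003]
    - [0, 0, 0]
  delta_rot:
    - [0, 0, 0]
    - [0, 0, 0]
    - [0, 0, 0]

```text
time: 16.4
ee_pos: [0.544, -0.3106, 0.0415]
eef_rot: [0.025, 1.0, -0.0, 0.0]
ft_force: [-3.9, 2.4, 11.2]
width: 0.0005
grip_force: 5.6
```

Fully down: 11 N and bottomed out. Releasing and withdrawing.

>>> play_rows:
  claw: [1, 1, 1, 1, 1, 1, 1, 1]
  delta_pos:
    - [0, 0, -0.02]
    - [0, 0, -0.03]
    - [0, 0, -0.06]
    - [0, 0, -0.12]
    - [0, 0, -0.15]
    - [0, 0, -0.15]
    - [0, 0, -0.15]
    - [0, 0, -0.1]
  delta_rot:
    - [0, 0, 0]
    - [0, 0, 0]
    - [0, 0, 0]
    - [0, 0, 0]
    - [0, 0, 0]
    - [0, 0, 0]
    - [0, 0, 0]
    - [0, 0, 0]

```text
time: 17.2
ee_pos: [0.5442, -0.3108, 0.1997]
eef_rot: [0.025, 1.0, -0.0, 0.001]
ft_force: [0.2, -0.7, -0.2]
width: 0.0003
grip_force: 0.0
```

>>> play_rows:
  claw: [1, 1, 1, 1, 1]
  delta_pos:
    - [0, 0, -0.05]
    - [0, 0, 0]
    - [0, 0, 0]
    - [0, 0, 0]
    - [0, 0, 0]
  delta_rot:
    - [0, 0, 0]
    - [0, 0, 0]
    - [0, 0, 0]
    - [0, 0, 0]
    - [0, 0, 0]

```text
time: 17.7
ee_pos: [0.5434, -0.3103, 0.2055]
eef_rot: [0.025, 1.0, 0.0, -0.001]
ft_force: [-0.1, 0.1, 0.9]
width: 0.0007
grip_force: 0.0
```

```bash
python3 - <<'E'
import pickle
from h import *
from bench import r
s=r.read_state();c=r.camera("side");q=r.camera("scene");print(s["ee_pos"],s["ft_force"],s["time"])
a=cv2.resize(c["pixels"][180:265,190:340],(400,227),interpolation=2);a2=cv2.resize(c["pixels"][280:385,245:370],(400,336),interpolation=2)
b=cv2.resize(q["pixels"][125:285,150:370],(400,291),interpolation=2)
o=np.zeros((563,800,3),np.uint8);o[:227,:400]=a;o[227:,:400]=a2;o[:291,400:]=b
cv2.imwrite("pics/c7.png",o[:,:,::-1])
E
```

```text
[ 0.54340234 -0.31025327  0.20546668] [-0.07347693  0.10015627  0.91882454] 17.7
```

View pics/c7.png

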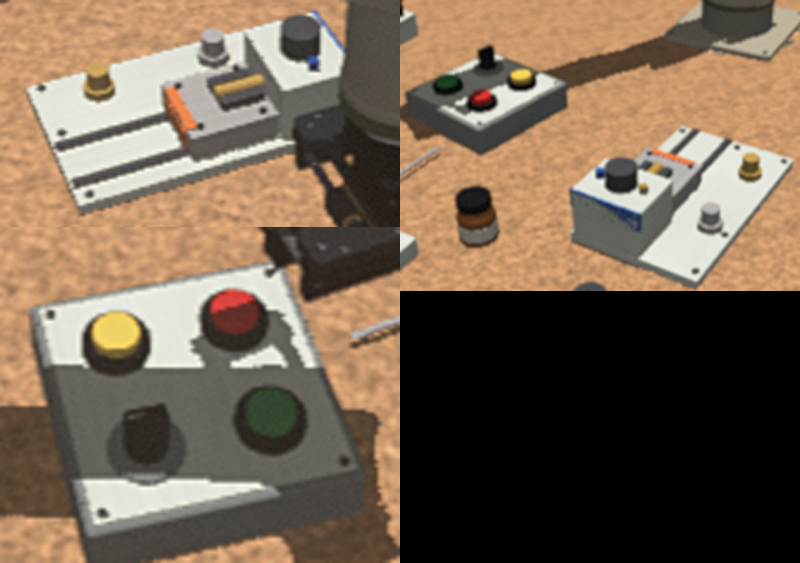

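The side crop shows the carriage against the press head at about (275,100), with both bushings where they were. The green cap is back up at (272,415), and the arm is clear.

```bash
python3 -c "
from bench import r
print(r.close_job())"
```

```text
the job is handed in; nothing more can be done
None
```

The carriage is pushed home against the press head without touching the shaft, the green button was pressed (about 11 N) and came back up, and the arm is withdrawn; the job was handed in at about 18 s, with the push peaking at about 40 N at the wrist against the stop.

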